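# Zero the length gauge and hold a sleeve home against its sprung pin

### The job

Zero the length gauge on the bench by turning its knob anticlockwise (seen from above) all the way back to its zero stop. Then pick up the black sleeve that stands on the bench, lower it upright into the gauge's round socket and press it straight down against the sprung pin until its end is fully home on the hard seat. Finish while you are still pressing it home for the reading: do not let go of it, and leave everything else on the bench where it is.

Things in the scene. Friction and masses are not known exactly. Their poses are not given: they have to be found in the camera images.
- sleeve: the part: a plain black cylindrical sleeve standing on end on the bench, 21 mm diameter, 76 mm tall, 90 to 180 g; treat it as solid. Origin at the centre of its lower end, z axis up along it
- gauge: the length gauge, bolted down: grey base plate 14 mm thick, origin at bench-top height. In its frame (at yaw 0 x away from the robot, y left; z up) the plate spans x -40 to 75, y -120 to 120 mm; knob axis at x 0, y -65; socket axis at x 0, y 65; a tilted dial whose needle follows the pin stands behind the socket (x 30 to 75, y 40 to 90 mm, up to 60 mm over the bench)
- zero_knob_grip (a point): the point at which to grip the zero knob: on its upright axis, 51 mm above the bench. The knob is black: a disc of 44 mm diameter and, upright on it, a bar 42 mm long, 14 mm wide, from 26 to 58 mm above the bench, taken across its 14 mm width from above
- zero_knob (a joint): angle of the zero knob, rad: 0 at the zero stop (bar along the gauge's x axis), growing as the knob turns clockwise seen from above, at most 1.4; it is found somewhere off zero and stays where it is left (friction 0.03 N m). At 0 the white line on the bar's top points to the short white mark on the plate's near edge. Zeroed below 0.08
- socket_mouth (a point): centre of the socket's mouth, 44 mm above the bench, in a steel block 50 x 50 mm. The round hole is 25 mm in diameter (2 mm of play round the sleeve) with a 3 mm chamfer, 20 mm deep down to the seat
- seat_centre (a point): centre of the hard seat at the bottom of the socket, 24 mm above the bench, on the socket's axis
- seat: the flat steel seat at the bottom of the socket, 24 mm above the bench: the hard stop for the sleeve's lower end. Origin on the socket's axis at the plate's top, 14 mm above the bench
- plunger (a joint): how far the sprung pin is pressed down, m: 0 at rest, 0.012 when the sleeve's end is on the seat. The spring pushes back with 4.8 N at first and 9.6 N at the seat
- parts_dish: bystander: an open blue parts dish, 50 x 70 x 32 mm, origin at the centre of its underside
- marker_1: bystander: a white marker pen with a dark cap lying down, 16 x 131 x 16 mm, origin at the centre of its underside
- holder: bystander: the gold and steel nozzle holder lying nearest the robot, 21 x 122 x 21 mm, origin at the centre of its underside

How it is judged:
On the way, in this order (a step that is already met when the one before it is completed fails the run):
1. the knob is back at its zero stop (value of joint zero_knob below 0.08 rad), for 0.2 s.
2. the sleeve is pressed fully home on the seat (value of joint plunger above 0.0105 m and z of sleeve in the frame of seat_centre below 0.002 m and horizontal distance between sleeve and seat_centre below 0.006 m and angle between sleeve's own z axis and vertical below 0.15 rad and contact force between sleeve and seat above 0.5 N and contact force between sleeve and the fingers above 1 N), for 0.3 s.
At the end, for the whole second after the job is handed in: The knob is within 0.08 rad of zero; the sleeve is in the socket, within 6 mm of its axis and 0.15 rad of upright, its end within 2 mm of the seat and bearing on it with over 0.5 N, the pin down over 10.5 mm, and the fingers still touch the sleeve with over 1 N (all of step 2 and value of joint zero_knob below 0.08 rad); the arm keeps its last pose, push and grip.
It fails at once if the parts dish is moved by more than 30 mm (distance of parts_dish from where it was at the start of the episode above 0.03 m).
It fails at once if the marker is moved by more than 30 mm (distance of marker_1 from where it was at the start of the episode above 0.03 m).
It fails at once if the gold holder is moved by more than 30 mm (distance of holder from where it was at the start of the episode above 0.03 m).
It also fails if it takes over 64 s, if anything falls off the work surface, if the arm or the gripper's body presses on something with over 40 N, if the wrist force passes 120 N, or if a joint passes its speed limit or range.

### The arm

A 6-joint arm with a two-finger parallel gripper is mounted at the origin on a cart in front of the work surface, level with it; the furniture and walls round the work are solid. World frame = base frame: x ahead of the robot, y to its left, z up, the work surface at z = 0. Lengths are in m, angles in rad, forces in N, time in s.
With the tool pointing down it reaches from about 0.425 to 0.95 m from the base axis. Payload 14.7 kg.
Tool frame: the origin (TCP) lies at the very end of the fingers, on their centre line; the grasp point (between the pads) lies 19 mm behind it (robot.pinch_z is the distance from the TCP to the grasp point, in m); z points along the fingers, y is the line along which they close (so a half turn about z gives the same grasp; the last joint's range is limited). The gripper opens to 85 mm and grips with 20 to 120 N. Pads are 22 mm wide; open, the fingers measure 114 mm over their backs; the gripper's body (76 mm by 85 mm) begins 54 mm behind the grasp point. The pads swing forward as they close: fully open they stand 13 mm farther back than shut.
Start: joints at [1.247, 0.48, 1.596, -0, 1.065, -0.047], TCP at [0.178, 0.625, 0.231] pointing down, gripper open.
Joint ranges: [-2.75, 2.75], [-0.82, 2.05], [0.23, 2.67], [-1.56, 4.7], [0.09, 2.69], [-2.92, 2.92]. Speed limits (rad/s): [1.89, 1.89, 2.39, 3.01, 3.01, 3.01].

### API

Orientations are given as a rotation vector (axis times angle).
In Python, from plant import robot gives the robot as it stands.
- The arm moves only by the shell command python3 inch.py FILE [OPENING] [FORCE], which reads ROWS from the file FILE. ROWS is a JSON list of rows, 1 to 10 of them, each of 6 numbers: dx, dy, dz in shares of the most that a row can go, 1 being 50 mm, then a rotation vector rx, ry, rz in normalised numbers (1 is pi rad); each row shifts and turns the commanded pose from where the row before left it, along the tool's axes as they then stand; what a row does not reach is not made up. A row lasts 1/10 s, in which the tool goes at most 0.05 m and 0.15 rad, less where a joint would pass 70% of its speed; a pose out of reach is approached as far as the arm can. OPENING is the opening from 0.0 (shut) to 1.0 (fully open), set as the command begins (- or left out keeps the last). The fingers move at their own pace and stop on an object; FORCE is the grip in N (left out, the last holds). Time passes only in rows, so rows that do not move let the fingers close. It prints the time, the measured TCP pose, the force, the opening and the grip force at its end. No shift or turn number may pass 1 either way. Input that does not fit is refused with a message, and nothing moves.
- robot.get_state(): the state, without advancing time (a new reading comes with each control period).
- robot.capture(name): name is "scene" or "top" or "wrist"; returns a dict with "frame" (384x512x3 uint8, blue, green, red), "fovy" (degrees; the focal length in pixels is half the picture's height over the tangent of half this angle, whatever the lens; pixels are square), "cx", "cy" (the principal point, pixels), "distortion" ([k1, k2, p1, p2, k3] as OpenCV has them; the pictures are not rectified), "R" (3x3) and "t" (3): a world point X has camera coordinates R X + t. Camera axes: x right, y down, z forward; pixel columns grow to the right and rows downward; lengths in m; the calibration is good to about 2 mm. A picture is of the moment at which its call begins. There is no depth.
- robot.job_done(): hands the job in; it is judged then, once.
The state is a dict: "time_s": time; "joint_pos": joint angles; "joint_velocities": joint speeds; "effort": joint torques, N m; "tool_pos": TCP position; "tool_rot": TCP orientation; "ft_force": force on the tool from outside, world axes, zero at the start; "moment": the same for the moment, N m; "opening": opening from 0.0 (shut) to 1.0 (fully open); "grasp_force": force on a finger pad.
Only numpy, scipy, OpenCV 4.12 (cv2) and the standard library are available. Lean on these libraries where they do the work, as an engineer would, in place of code of your own. Each camera call takes 0.05 s, during which the arm holds its last target. There are 200 camera calls.

## Working session

There is one attempt and no reset: what is moved stays moved. The work goes in short steps, Python scripts to look and compute and a shell command to move; the robot and the scene stay as the last step left them, time stands still between calls to the robot, and variables do not carry over. Pictures are saved under pics/ and viewed, at most 10 in all, crops included, and the job is handed in when it is done.

```bash
ls; mkdir -p pics
python3 - <<'E'
from plant import robot
import cv2,pickle
d={}
for n in("scene","top"):
    c=robot.capture(n);d[n]=c;cv2.imwrite(f"pics/{n}0.png",c["frame"]);print(n,c["fovy"],c["cx"],c["cy"],c["distortion"],c["t"])
pickle.dump(d,open("cap.pkl","wb"))
a=cv2.hconcat([d["scene"]["frame"],d["top"]["frame"]])
print(robot.get_state(),robot.pinch_z)
E
```

```text
inch.py
pics
plant.py
scene 50.90606791964133 248.3106584879764 196.77501599450136 [0.03246494 0.         0.         0.         0.        ] [-0.40037405  0.33597106  0.57870989]
top 56.5373619357015 258.77887305049563 190.07655235669174 [0.02323106 0.         0.         0.         0.        ] [0.05835567 0.58684915 0.86648585]
{'time_s': 0.1, 'joint_pos': array([ 1.24739958e+00,  4.80772561e-01,  1.59679023e+00,  9.93108067e-06,
        1.06506022e+00, -4.66150760e-02]), 'joint_velocities': array([-1.11118412e-05, -3.28145127e-04, -3.12590323e-03,  7.49573077e-04,
        8.10694363e-05,  2.03966297e-03]), 'effort': array([ 1.97021654e-03, -9.52246141e+01, -4.31044829e+01,  1.08207389e-04,
        5.08797108e-03,  1.58305597e-04]), 'tool_pos': array([0.17749703, 0.62493993, 0.23074201]), 'tool_rot': array([-4.33361293e-01, -3.11135909e+00,  1.58825375e-03]), 'ft_force': array([-0.03977176,  0.26662574, -0.2591367 ]), 'moment': array([-0.02881213, -0.04820156,  0.00598521]), 'grasp_force': 0.0, 'opening': 0.9973332017873802} 0.0187
```

View pics/top0.png

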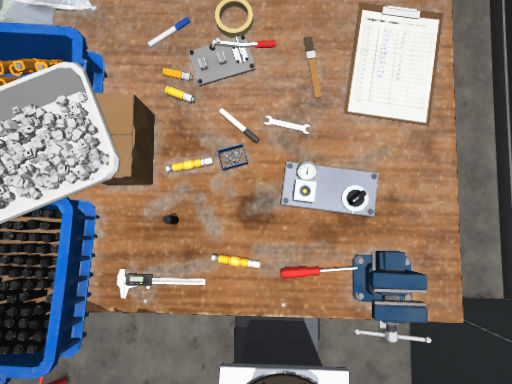

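View pics/scene0.png

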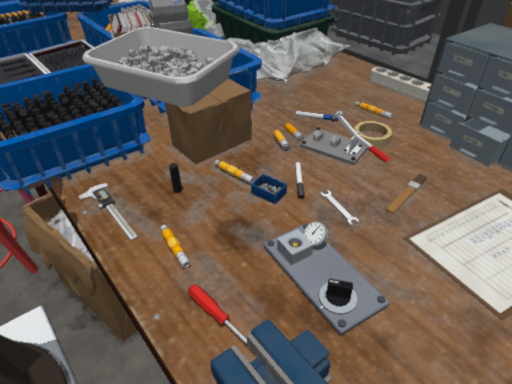

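```bash
cat > h.py <<'E'
import numpy as np,cv2,pickle
def K(c):
    f=c["frame"].shape[0]/2/np.tan(np.radians(c["fovy"]/2))
    return np.array([[f,0,c["cx"]],[0,f,c["cy"]],[0,0,1.]])
def proj(c,X):
    return cv2.projectPoints(np.array(X,float).reshape(-1,3),cv2.Rodrigues(np.array(c["R"]))[0],np.array(c["t"],float),K(c),np.array(c["distortion"],float))[0].reshape(-1,2)
def back(c,px,z):
    u=cv2.undistortPoints(np.array(px,float).reshape(-1,1,2),K(c),np.array(c["distortion"],float)).reshape(-1,2)
    R=np.array(c["R"]);o=-R.T@np.array(c["t"]);d=np.c_[u,np.ones(len(u))]@R
    return o+d*((np.broadcast_to(z,len(u))-o[2])/d[:,2])[:,None]
E
python3 - <<'E'
from h import *
d=pickle.load(open("cap.pkl","rb"))
t,s=d["top"],d["scene"]
for c in(t,s): print(proj(c,[[.178,.625,.23],[.6,0,0]]), -np.array(c["R"]).T@c["t"])
print(back(t,[[170,222],[292,163],[378,172],[375,216],[282,206]],[0,.014,.014,.014,.014]))
f=lambda c,x,y,w,h,k:cv2.resize(c["frame"][y:y+h,x:x+w],None,fx=k,fy=k,interpolation=cv2.INTER_CUBIC)
a=f(t,275,150,110,75,7);b=f(t,150,195,40,40,7)
cv2.imwrite("pics/a.png",a)
cv2.imwrite("pics/b.png",cv2.hconcat([f(s,155,150,50,60,8),cv2.resize(b,(480,480))])[:, :800])
E
```

```text
[[-49.27666304 391.96599366]
 [286.45569096 186.47664683]] [0.48713802 0.0483498  0.92679765]
[[-48.90021463  91.42077662]
 [284.06529969 240.30890117]] [ 0.19176255 -0.42613188  0.62427543]
[[ 0.50091201  0.30068858  0.        ]
 [ 0.65977443 -0.01268345  0.014     ]
 [ 0.64036743 -0.23254374  0.014     ]
 [ 0.52768549 -0.22355998  0.014     ]
 [ 0.54780821  0.01136318  0.014     ]]
```

View pics/a.png

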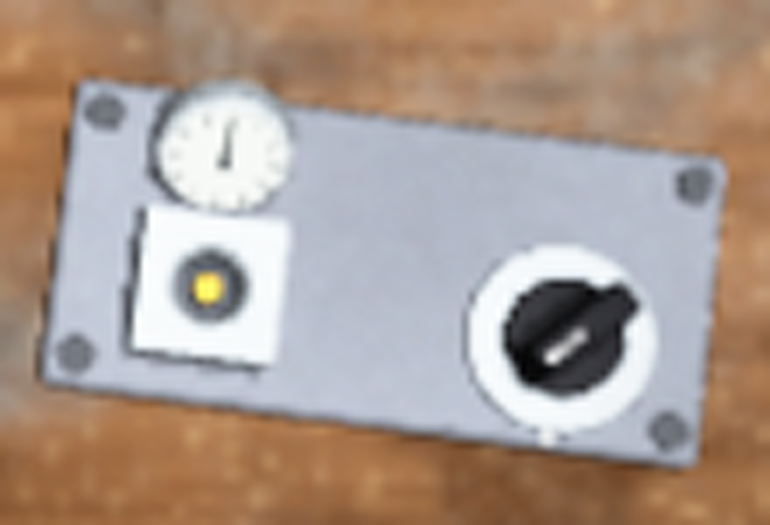

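View pics/b.png

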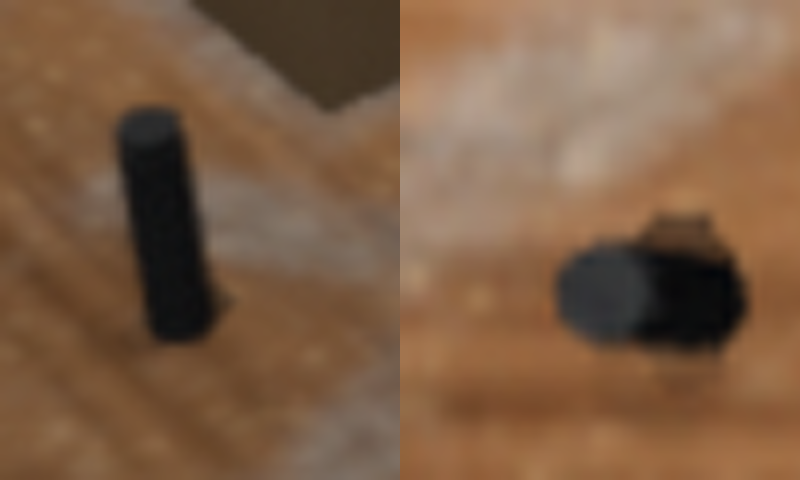

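Run:
```python
from h import *
from scipy.optimize import least_squares
d=pickle.load(open("cap.pkl","rb"))
t,s=d["top"],d["scene"]
P=lambda x,y,ox,oy,k:[ox+(x+.5)/k-.5,oy+(y+.5)/k-.5]
A=lambda x,y:P(x,y,275,150,7)
px=np.array([A(*q) for q in[(80,82),(722,160),(692,465),(40,380),(212,287),(548,437)]])
mod=np.array([[75,120,14],[75,-120,14],[-40,-120,14],[-40,120,14],[0,65,44],[-38,-65,14]])/1000.
def G(p,m):
    c,si=np.cos(p[2]),np.sin(p[2]);return np.c_[p[0]+c*m[:,0]-si*m[:,1],p[1]+si*m[:,0]+c*m[:,1],m[:,2]]
r=least_squares(lambda p:(proj(t,G(p,mod))-px).ravel(),[.59,-.1,0]);g=r.x
print("gauge",g,"res",r.fun.reshape(-1,2).round(2).tolist())
pts=G(g,np.array([[0,65,44],[0,-65,58],[75,120,14],[75,-120,14],[-40,-120,14],[-40,120,14],[0,-65,51]])/1000.)
print("socket,knob",pts[:2]);print("scene px",proj(s,pts).round(1).tolist())
w=back(t,[A(525,375),A(628,295),A(548,360),A(588,330)],.058)
for a,b in((0,1),(2,3)):
    v=w[b]-w[a];print("bar yaw",np.arctan2(v[1],v[0]),"rel gauge",np.arctan2(v[1],v[0])-g[2],(w[a]+w[b])/2)
print("sleeve",back(t,[P(204,295,150,195,12)],.076),back(s,[P(150,130,155,150,8),P(181,322,155,150,8)],[.076,0]),back(t,[P(300,297,150,195,12)],0))
b=P(0,0,240,220,8)
cv2.imwrite("pics/c.png",cv2.resize(s["frame"][215:335,255:395],None,fx=5,fy=5,interpolation=cv2.INTER_CUBIC))
print("dish,holder,marker",back(t,[[233,157],[189,164],[238,125],[213,258],[259,264]],.01))
```

```text
gauge [ 0.57906287 -0.10680931 -0.10458945] res [[-0.69, -0.85], [0.85, -0.71], [0.94, 0.35], [-0.35, 0.54], [-0.49, -0.21], [-0.28, 0.8]]
socket,knob [[ 0.5858488  -0.04216451  0.044     ]
 [ 0.57227694 -0.17145412  0.058     ]]
scene px [[293.8, 240.5], [339.4, 281.6], [305.9, 220.7], [389.8, 300.3], [340.0, 331.4], [261.3, 241.6], [338.9, 284.2]]
bar yaw -0.8933493694698135 rel gauge -0.7887599165693767 [ 0.56967798 -0.16777028  0.058     ]
bar yaw -0.9099036505343321 rel gauge -0.8053141976338953 [ 0.56612741 -0.1648196   0.058     ]
sleeve [[0.50643106 0.28862614 0.076     ]] [[0.50606651 0.28313032 0.076     ]
 [0.50770251 0.28833595 0.        ]] [[0.50817273 0.28921044 0.        ]]
dish,holder,marker [[0.67354716 0.14117879 0.01      ]
 [0.65276954 0.25578753 0.01      ]
 [0.75953213 0.13059314 0.01      ]
 [0.41237137 0.18382088 0.01      ]
 [0.4003243  0.06686574 0.01      ]]
```

View pics/c.png

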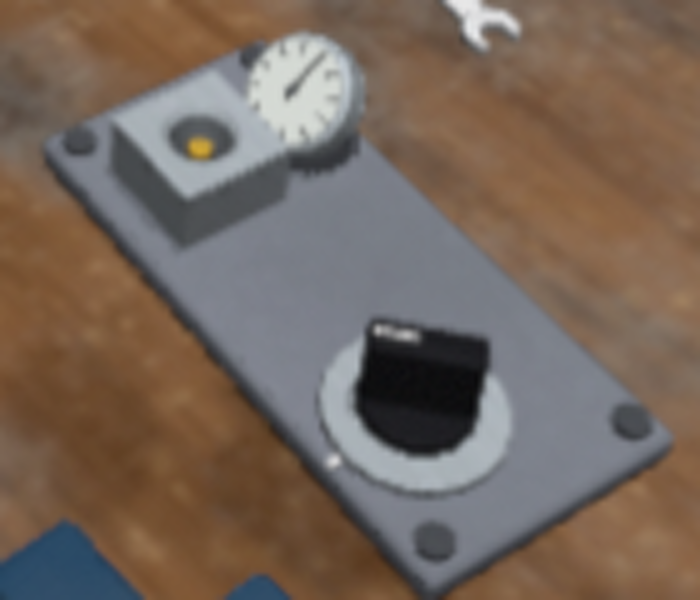

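Units first: shifts go in shares of 50 mm and turns go in shares of pi rad. So -0.0365 m is -0.73, -0.033 m is -0.66.

```bash
echo '[[-0.66,-0.73,0,0,0,0],[-0.66,-0.73,0,0,0,0],[-0.66,-0.73,0,0,0,0],[-0.66,-0.73,0,0,0,0],[-0.66,-0.73,0,0,0,0],[-0.66,-0.73,0,0,0,0],[-0.66,-0.73,0,0,0,0],[-0.66,-0.73,0,0,0,0],[-0.66,-0.73,0,0,0,0]]' > next.json && python3 inch.py next.json && echo '[[-0.66,-0.73,0,0,0,0],[-0.66,-0.73,0,0,0,0],[-0.66,-0.73,0,0,0,0],[-0.66,-0.73,0,0,0,0],[-0.66,-0.73,0,0,0,0],[-0.66,-0.73,0,0,0,0],[-0.66,-0.73,0,0,0,0],[-0.66,-0.73,0,0,0,0],[0,0,0,0,0,0]]' > next.json && python3 inch.py next.json && echo '[[0,0,0,0,0,0.0477],[0,0,0,0,0,0.0477],[0,0,0,0,0,0.0477],[0,0,0,0,0,0.0477],[0,0,0,0,0,0.0064],[0,0,0,0,0,0],[0,0,0,0,0,0],[0,0,0,0,0,0]]' > next.json && python3 inch.py next.json
python3 - <<'E'
from plant import robot
from h import *
from scipy.spatial.transform import Rotation as Ro
c=robot.capture("wrist");pickle.dump(c,open("w1.pkl","wb"))
st=robot.get_state();R=Ro.from_rotvec(st["tool_rot"]).as_matrix();print(st["tool_pos"],R.round(3).tolist(),"yaw",np.arctan2(R[1,1],R[0,1]))
cv2.imwrite("pics/w1.png",cv2.resize(c["frame"],(768,576)))
print(proj(c,[[.5723,-.1715,.058],[.5858,-.0422,.044]])*1.5)
E
```

```text
time_s: 1.0
tool_pos: [0.3739, 0.2263, 0.2313]
tool_rot: [0.433, 3.112, 0.0]
ft_force: [2.2, -0.1, 0.8]
opening: 1.0
grasp_force: 0.0
time_s: 1.9
tool_pos: [0.55, -0.1299, 0.231]
tool_rot: [0.439, 3.109, -0.002]
ft_force: [0.9, 0.9, -0.2]
opening: 0.999
grasp_force: 0.0
time_s: 2.7
tool_pos: [0.5476, -0.1249, 0.2313]
tool_rot: [-1.358, -2.833, 0.0]
ft_force: [-0.2, 0.1, 0.8]
opening: 1.001
grasp_force: 0.0
[ 0.54766927 -0.12486108  0.23127811] [[-0.626, 0.78, -0.0], [0.78, 0.626, 0.0], [0.0, -0.0, -1.0]] yaw 0.6758620545363473
[[370.51859216 325.69117878]
 [492.25208082 203.1445587 ]]
```

View pics/w1.png

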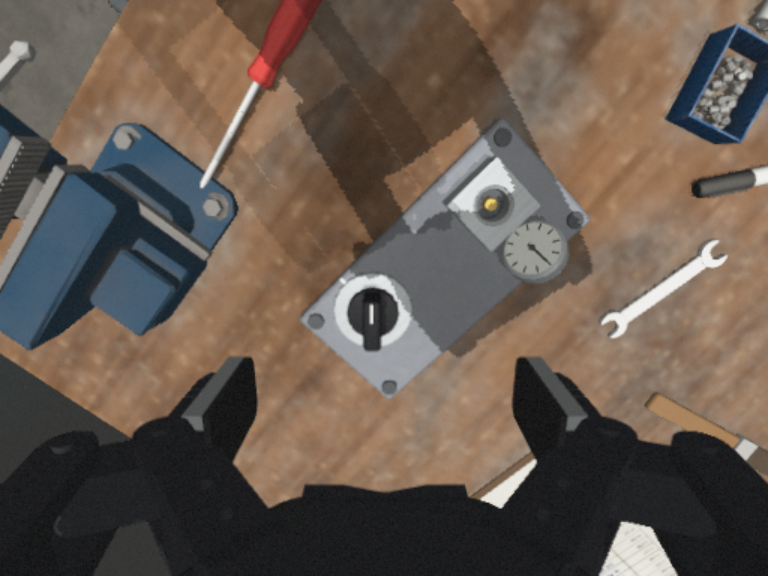

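Converted, 0.04 m is 0.8, 0.02 m is 0.4.

```bash
echo '[[-0.52,-0.09,0.4,0,0,0],[-0.52,-0.09,0.4,0,0,0],[0,0,0.8,0,0,0],[0,0,0.8,0,0,0],[0,0,0.6,0,0,0],[0,0,0,0,0,0],[0,0,0,0,0,0]]' > next.json && python3 inch.py next.json 0.6
echo '[[0,0,0.4,0,0,0],[0,0,0.4,0,0,0],[0,0,0.14,0,0,0],[0,0,0,0,0,0],[0,0,0,0,0,0]]' > next.json && python3 inch.py next.json
```

```text
time_s: 3.45
tool_pos: [0.5732, -0.1712, 0.0817]
tool_rot: [-1.361, -2.831, 0.0]
ft_force: [-0.2, -0.5, 0.9]
opening: 0.599
grasp_force: 0.0
time_s: 3.95
tool_pos: [0.574, -0.1715, 0.0358]
tool_rot: [1.361, 2.83, 0.0]
ft_force: [-0.1, -0.2, 0.8]
opening: 0.599
grasp_force: 0.0
```

Close gently on the bar.

```bash
echo '[[0,0,0,0,0,0],[0,0,0,0,0,0],[0,0,0,0,0,0],[0,0,0,0,0,0],[0,0,0,0,0,0],[0,0,0,0,0,0],[0,0,0,0,0,0]]' > next.json && python3 inch.py next.json 0 25
```

```text
time_s: 4.65
tool_pos: [0.5728, -0.1718, 0.0351]
tool_rot: [1.362, 2.831, -0.001]
ft_force: [-7.4, -5.3, 12.1]
opening: 0.154
grasp_force: 26.7
```

Converted, -0.001 m is -0.02, -0.1 rad / 3.1416 = -0.0318.

```bash
echo '[[0,-0.02,-0.02,0,0,-0.0318],[0,0,0,0,0,-0.0318],[0,0,0,0,0,-0.0318],[0,0,0,0,0,-0.0318],[0,0,0,0,0,-0.0318],[0,0,0,0,0,-0.0318],[0,0,0,0,0,-0.0318],[0,0,0,0,0,-0.0159],[0,0,0,0,0,-0.0095],[0,0,0,0,0,0]]' > next.json && python3 inch.py next.json
python3 - <<'E'
from plant import robot
from h import *
from scipy.spatial.transform import Rotation as Ro
st=robot.get_state();R=Ro.from_rotvec(st["tool_rot"]).as_matrix();print("yaw",np.arctan2(R[1,1],R[0,1]),"rel",np.arctan2(R[1,1],R[0,1])-np.pi/2+.1046,st["moment"],st["ft_force"])
E
```

```text
time_s: 5.65
tool_pos: [0.5724, -0.1723, 0.0354]
tool_rot: [0.181, 3.136, -0.001]
ft_force: [-0.0, -4.7, -4.3]
opening: 0.157
grasp_force: 26.9
yaw 1.4553742854137426 rel -0.010822041381153974 [-0.85807387  0.11838187  0.05203661] [-0.02154168 -4.70038349 -4.32435655]
```

Converted, -0.0005 m is -0.01, -0.02 rad / 3.1416 = -0.0064.

```bash
echo '[[0,-0.01,0,0,0,-0.0064],[0,0,0,0,0,-0.0064],[0,0,0,0,0,-0.0064],[0,0,0,0,0,-0.0064],[0,0,0,0,0,0],[0,0,0,0,0,0]]' > next.json && python3 inch.py next.json
python3 - <<'E'
from plant import robot
from h import *
from scipy.spatial.transform import Rotation as Ro
st=robot.get_state();R=Ro.from_rotvec(st["tool_rot"]).as_matrix();print("yaw",np.arctan2(R[1,1],R[0,1]),"rel",np.arctan2(R[1,1],R[0,1])-np.pi/2+.1046,st["moment"],st["ft_force"])
E
```

```text
time_s: 6.25
tool_pos: [0.5721, -0.1723, 0.0354]
tool_rot: [-0.059, -3.141, -0.0]
ft_force: [-3.3, -1.4, 3.9]
opening: 0.159
grasp_force: 55.1
yaw 1.5335139410442282 rel 0.06731761424933166 [-0.25596586  0.55983867 -1.23710621] [-3.25958398 -1.44330474  3.93299458]
```

Converted, 0.04 rad / 3.1416 = 0.0127.

```bash
echo '[[0,0,0,0,0,0.0127],[0,0,0,0,0,0]]' > next.json && python3 inch.py next.json; echo '[[0,0,0,0,0,0],[0,0,0,0,0,0],[0,0,0,0,0,0],[0,0,0,0,0,0],[0,0,-0.6,0,0,0],[0,0,-0.8,0,0,0],[0,0,-0.8,0,0,0],[0,0,-0.8,0,0,0],[0,0,-0.8,0,0,0],[0,0,0,0,0,0]]' > next.json && python3 inch.py next.json 0.6
python3 - <<'E'
from plant import robot
from h import *
from scipy.spatial.transform import Rotation as Ro
c=robot.capture("wrist");pickle.dump(c,open("w2.pkl","wb"))
st=robot.get_state();R=Ro.from_rotvec(st["tool_rot"]).as_matrix();print(st["tool_pos"],R.round(3).tolist(),"yaw",np.arctan2(R[1,1],R[0,1]))
cv2.imwrite("pics/w2.png",cv2.resize(c["frame"],(768,576)))
print(proj(c,[[.5723,-.1715,.058],[.5858,-.0422,.044]])*1.5)
E
```

```text
time_s: 6.45
tool_pos: [0.5721, -0.1723, 0.0353]
tool_rot: [-0.121, -3.139, 0.0]
ft_force: [-2.5, -1.3, 4.2]
opening: 0.156
grasp_force: 36.1
time_s: 7.45
tool_pos: [0.5749, -0.1732, 0.2308]
tool_rot: [0.12, 3.131, -0.004]
ft_force: [0.1, 0.1, 0.3]
opening: 0.602
grasp_force: 0.0
[ 0.57378557 -0.1727774   0.2280778 ] [[-0.997, 0.076, 0.005], [0.076, 0.997, -0.002], [-0.005, -0.001, -1.0]] yaw 1.494277688039438
[[386.04873671 254.09325153]
 [553.90909694 255.07323322]]
```

View pics/w2.png

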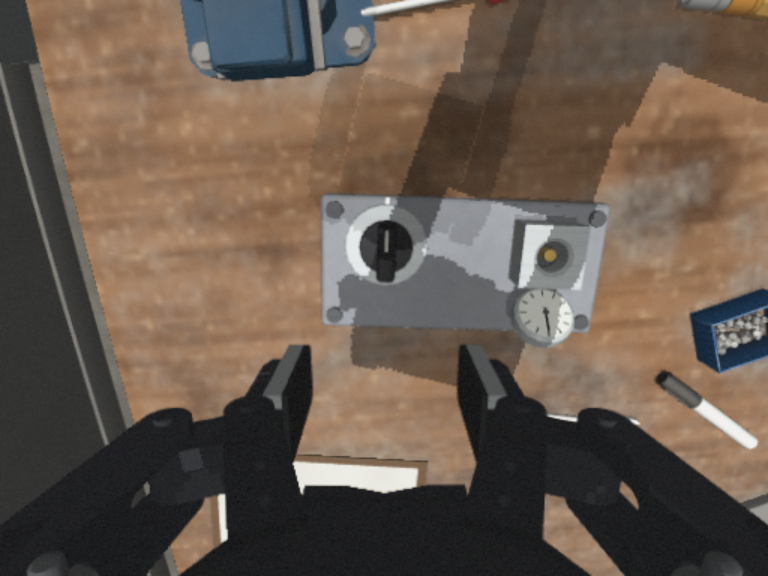

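Converted, 0.045 m is 0.9, 0.01 m is 0.2.

```bash
echo '[[0.2,0.9,0,0,0,0],[0.2,0.9,0,0,0,0],[0.2,0.9,0,0,0,0],[0.2,0.9,0,0,0,0],[0.2,0.9,0,0,0,0],[0.2,0.9,0,0,0,0],[0.2,0.9,0,0,0,0],[0.2,0.9,0,0,0,0],[0.2,0.9,0,0,0,0],[0.2,0.9,0,0,0,0]]' > next.json && python3 inch.py next.json && echo '[[0,0,0,0,0,0],[0,0,0,0,0,0],[0,0,0,0,0,0],[0,0,0,0,0,0]]' > next.json && python3 inch.py next.json
python3 - <<'E'
from plant import robot
from h import *
from scipy.spatial.transform import Rotation as Ro
c=robot.capture("wrist");pickle.dump(c,open("w3.pkl","wb"))
st=robot.get_state();R=Ro.from_rotvec(st["tool_rot"]).as_matrix();print(st["tool_pos"],R.round(3).tolist(),"yaw",np.arctan2(R[1,1],R[0,1]))
cv2.imwrite("pics/w3.png",cv2.resize(c["frame"],(768,576)))
print(proj(c,[[.507,.2885,.076],[.507,.2885,0]])*1.5)
E
```

```text
time_s: 8.5
tool_pos: [0.5059, 0.2856, 0.2239]
tool_rot: [-0.12, -3.138, 0.001]
ft_force: [1.3, -1.3, -0.6]
opening: 0.593
grasp_force: 0.0
time_s: 8.9
tool_pos: [0.5072, 0.2828, 0.2249]
tool_rot: [-0.123, -3.139, 0.001]
ft_force: [0.9, -1.3, -0.3]
opening: 0.603
grasp_force: 0.0
[0.5073044  0.2828843  0.22509278] [[-0.997, 0.078, -0.0], [0.078, 0.997, -0.0], [0.0, -0.0, -1.0]] yaw 1.4925347676514986
[[391.84215978 266.40976306]
 [390.27861399 246.02412936]]
```

View pics/w3.png

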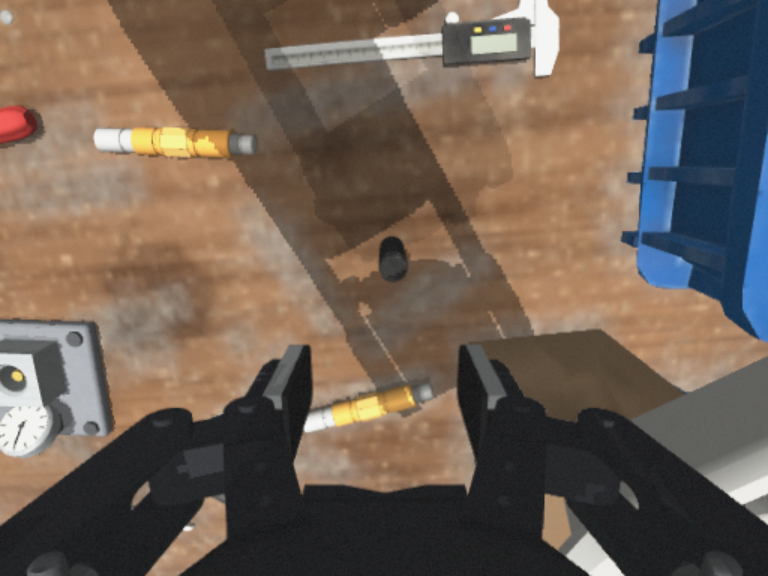

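Converted, 0.04 m is 0.8, 0.03 m is 0.6.

```bash
echo '[[0,0.13,0.6,0,0,0],[0,0,0.8,0,0,0],[0,0,0.6,0,0,0],[0,0,0.6,0,0,0],[0,0,0.6,0,0,0],[0,0,0.56,0,0,0],[0,0,0,0,0,0],[0,0,0,0,0,0],[0,0,0,0,0,0]]' > next.json && python3 inch.py next.json 0.6 && echo '[[0,0,0,0,0,0],[0,0,0,0,0,0],[0,0,0,0,0,0],[0,0,0,0,0,0],[0,0,0,0,0,0],[0,0,0,0,0,0],[0,0,0,0,0,0],[0,0,0,0,0,0]]' > next.json && python3 inch.py next.json 0 70
```

```text
time_s: 9.85
tool_pos: [0.5086, 0.2906, 0.0388]
tool_rot: [0.121, 3.138, 0.001]
ft_force: [-0.3, -0.7, -0.0]
opening: 0.601
grasp_force: 0.0
time_s: 10.65
tool_pos: [0.5082, 0.2908, 0.0384]
tool_rot: [0.12, 3.138, 0.001]
ft_force: [-0.8, -1.2, 9.3]
opening: 0.232
grasp_force: 67.9
```

Converted, -0.04 m is -0.8, -0.02 m is -0.4.

```bash
echo '[[0,0,-0.4,0,0,0],[0,0,-0.8,0,0,0],[0,0,-0.8,0,0,0],[0,0,0,0,0,0],[0,0,0,0,0,0]]' > next.json && python3 inch.py next.json && echo '[[-0.13,-0.4,0,0,0,0],[-0.26,-0.8,0,0,0,0],[-0.26,-0.82,0,0,0,0],[-0.26,-0.82,0,0,0,0],[-0.26,-0.82,0,0,0,0],[-0.26,-0.82,0,0,0,0],[-0.26,-0.82,0,0,0,0],[-0.24,-0.82,0,0,0,0],[-0.14,-0.4,0,0,0,0],[0,0,0,0,0,0]]' > next.json && python3 inch.py next.json && echo '[[0,0,0,0,0,0],[0,0,0,0,0,0],[0,0,0,0,0,0],[0,0,0,0,0,0],[0,0,0,0,0,0]]' > next.json && python3 inch.py next.json
python3 - <<'E'
from plant import robot
from h import *
ims=[]
c=robot.capture("wrist");pickle.dump(c,open("w4.pkl","wb"));print(proj(c,[[.5858,-.0422,.044]])*1.5)
s=robot.capture("scene");st=robot.get_state();print(st["tool_pos"],st["tool_rot"],st["opening"],st["grasp_force"])
a=cv2.resize(c["frame"][90:390,150:400],None,fx=1.6,fy=1.6,interpolation=cv2.INTER_CUBIC)
b=cv2.resize(s["frame"][150:300,235:335],None,fx=4,fy=4,interpolation=cv2.INTER_CUBIC)
h=480;a=cv2.copyMakeBorder(a,0,max(0,600-a.shape[0]),0,0,0);cv2.imwrite("pics/w4.png",cv2.hconcat([a[:600],b[:600]]))
E
```

```text
time_s: 11.15
tool_pos: [0.508, 0.2908, 0.1384]
tool_rot: [0.12, 3.137, 0.002]
ft_force: [-0.2, 0.5, -2.2]
opening: 0.227
grasp_force: 68.5
time_s: 12.15
tool_pos: [0.5855, -0.0452, 0.1357]
tool_rot: [-0.125, -3.137, 0.0]
ft_force: [0.2, 0.7, -1.3]
opening: 0.229
grasp_force: 68.7
time_s: 12.65
tool_pos: [0.5858, -0.0418, 0.1373]
tool_rot: [0.119, 3.139, 0.0]
ft_force: [-0.1, 0.3, -0.9]
opening: 0.23
grasp_force: 68.7
[[382.85503564 290.08800372]]
[ 0.58581043 -0.04213028  0.13738175] [ 1.19852169e-01  3.13912194e+00 -1.33418213e-05] 0.22648359509501417 68.67743611335754
```

View pics/w4.png

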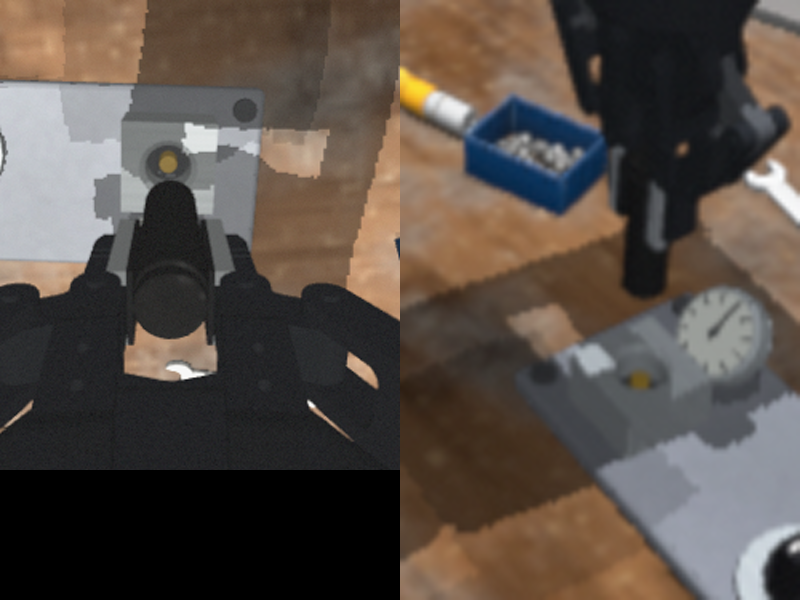

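Run:
```python
from h import *
c=pickle.load(open("w4.pkl","rb"))
th=np.linspace(0,2*np.pi,60)
for z in(.099,.175):
    p=proj(c,np.c_[.5858+.0105*np.cos(th),-.0421+.0105*np.sin(th),th*0+z]);q=(p-[150,90]+.5)*1.6-.5
    print(z,q.min(0),q.max(0))
p=proj(c,[[.5858,-.0422,.044],[.5848,-.0422,.044]]);print((p-[150,90]+.5)*1.6-.5)
```

```text
0.099 [143.43593854 178.98681919] [193.96392613 226.34150465]
0.175 [127.72311584 271.97871575] [208.68038566 342.33717348]
[[168.67870469 165.72720397]
 [168.53381732 163.9162549 ]]
```

Converted, 0.02 m is 0.4, 0.001 m is 0.02.

```bash
echo '[[0.02,0,0.4,0,0,0],[0,0,0.4,0,0,0],[0,0,0.2,0,0,0],[0,0,0,0,0,0],[0,0,0,0,0,0]]' > next.json && python3 inch.py next.json && echo '[[0,0,0.06,0,0,0],[0,0,0.06,0,0,0],[0,0,0.04,0,0,0],[0,0,0.04,0,0,0],[0,0,0.02,0,0,0],[0,0,0,0,0,0],[0,0,0,0,0,0]]' > next.json && python3 inch.py next.json
```

```text
time_s: 13.25
tool_pos: [0.585, -0.0424, 0.0877]
tool_rot: [0.121, 3.139, -0.0]
ft_force: [-0.2, 0.7, -2.0]
opening: 0.231
grasp_force: 68.7
time_s: 13.95
tool_pos: [0.585, -0.0424, 0.0763]
tool_rot: [0.121, 3.139, -0.0]
ft_force: [1.8, -0.9, -3.1]
opening: 0.223
grasp_force: 68.6
```

Converted, 0.002 m is 0.04.

```bash
echo '[[0,0,0.04,0,0,0],[0,0,0.04,0,0,0],[0,0,0.04,0,0,0],[0,0,0.04,0,0,0],[0,0,0.04,0,0,0],[0,0,0.04,0,0,0],[0,0,0,0,0,0],[0,0,0,0,0,0]]' > next.json && python3 inch.py next.json && echo '[[0,0,0.02,0,0,0],[0,0,0.02,0,0,0],[0,0,0,0,0,0],[0,0,0,0,0,0]]' > next.json && python3 inch.py next.json
```

```text
time_s: 14.75
tool_pos: [0.5851, -0.0424, 0.0645]
tool_rot: [0.121, 3.139, -0.0]
ft_force: [1.6, -0.6, 5.0]
opening: 0.226
grasp_force: 68.7
time_s: 15.15
tool_pos: [0.5852, -0.0424, 0.0626]
tool_rot: [0.121, 3.138, -0.0]
ft_force: [1.8, -0.6, 6.4]
opening: 0.229
grasp_force: 68.8
```

Spring force 6.4 N net of weight and no hard stop yet, so I'll press on in small steps.

```bash
for i in 1; do echo '[[0,0,0.01,0,0,0],[0,0,0.01,0,0,0],[0,0,0,0,0,0],[0,0,0,0,0,0]]' > next.json && python3 inch.py next.json; echo '[[0,0,0.01,0,0,0],[0,0,0.01,0,0,0],[0,0,0,0,0,0],[0,0,0,0,0,0]]' > next.json && python3 inch.py next.json; done
```

```text
time_s: 15.55
tool_pos: [0.5853, -0.0424, 0.0624]
tool_rot: [0.121, 3.138, -0.0]
ft_force: [-1.9, -1.4, 20.5]
opening: 0.227
grasp_force: 70.7
time_s: 15.95
tool_pos: [0.5856, -0.0425, 0.0623]
tool_rot: [0.121, 3.137, -0.0]
ft_force: [-5.7, 0.4, 36.5]
opening: 0.228
grasp_force: 72.4
```

Converted, -0.0004 m is -0.008.

```bash
echo '[[0,0,-0.008,0,0,0],[0,0,0,0,0,0],[0,0,0,0,0,0],[0,0,0,0,0,0],[0,0,0,0,0,0]]' > next.json && python3 inch.py next.json
python3 - <<'E'
from plant import robot
from h import *
s=robot.capture("scene");t=robot.capture("top")
f=lambda c,x,y,w,h:cv2.resize(c["frame"][y:y+h,x:x+w],(400,int(400*h/w)),interpolation=cv2.INTER_CUBIC)
cv2.imwrite("pics/e.png",cv2.hconcat([f(s,250,190,140,150),f(t,270,140,140,150)]))
E
```

```text
time_s: 16.45
tool_pos: [0.5855, -0.0425, 0.0623]
tool_rot: [0.121, 3.137, -0.0]
ft_force: [-5.1, -0.0, 29.8]
opening: 0.233
grasp_force: 71.6
```

View pics/e.png

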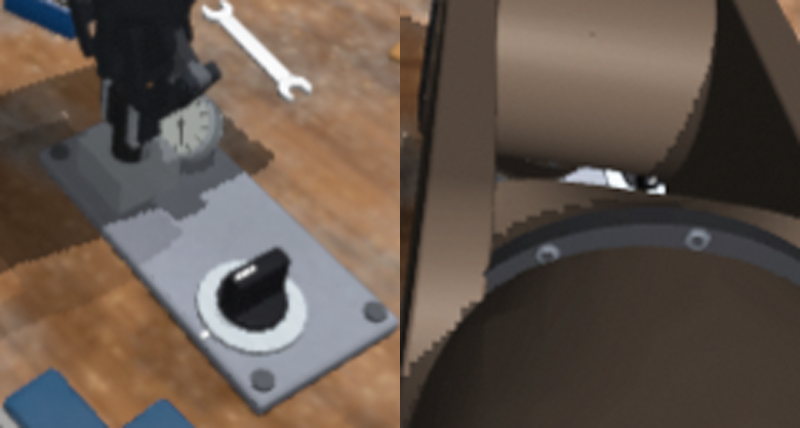

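The sleeve is in the socket at about (125,155), the dial needle has moved, and the knob's white line points at the plate mark at (205,335). I'm handing the job in.

```bash
python3 -c "
from plant import robot
print(robot.job_done())"
```

```text
the job is handed in; nothing more can be done
None
```

I turned the knob back to its zero stop, pressed the sleeve down to the hard seat, and handed the job in at about 16.5 s with the sleeve still gripped and pressed at about 30 N; no verdict was shown.

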